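# Couple the hat-block carrier to its ball stand

## Robot

A 7-joint arm with a two-finger parallel gripper is mounted at the origin on the work surface. World frame = base frame: x ahead of the robot, y to its left, z up, the work surface at z = 0. Lengths are in mm, angles in rad, forces in N, time in s.
With the tool pointing down it reaches from about 375 to 925 mm from the base axis. Payload 3.1 kg.
Tool frame: the origin (TCP) lies where the fingers leave the gripper's body, on its centre line; the fingertips stand 73 mm ahead of it and the grasp point (between the pads) lies 54 mm ahead of it (env.tip_extent is the distance from the TCP to the fingertips, in mm); z points along the fingers, y is the line along which they close (so a half turn about z gives the same grasp; the last joint's range is limited). The gripper opens to 85 mm and grips with 20 to 120 N. Pads are 22 mm wide; open, the fingers measure 114 mm over their backs; the gripper's body (76 mm by 85 mm) begins 54 mm behind the grasp point. The pads swing forward as they close: fully open they stand 13 mm farther back than shut.
Start: joints at [-0.098, 0.383, 0.044, 1.598, -0.018, 1.161, -0.05], TCP at [650.003, 0.021, 303.869] pointing down, gripper open.
Joint ranges: [-2.61, 2.61], [-0.41, 2.15], [-1.48, 1.57], [0, 2.5], [-1.57, 4.71], [0.05, 1.97], [-2.85, 2.85]. Speed limits (rad/s): [2.79, 2.79, 3.14, 3.14, 3.14, 3.14, 3.14].

## Interface

Orientations are given as a 3x3 rotation matrix whose columns are the frame's x, y, z axes.
In Python, from cell import env, camera gives the robot as it stands.
- The arm moves only by the shell command python3 -m creep 'ROWS'. ROWS is JSON, a list of rows, each a list of 5 numbers: the opening, from -1 (shut) to 1 (fully open), then the shift along the tool's x, y, z each as a share of 5 cm, from -1 to 1, then the turn about the tool's z as a share of pi rad, from -1 to 1. In form: [[jaw, dx, dy, dz, spin], ...]. A call has 1 to 5 rows; each row shifts and turns the commanded pose from where the row before left it, along the tool's axes as they then stand; what a row does not reach is not made up. A row lasts 1/12 s, in which the tool goes at most 41.7 mm and 7.16 degrees, less where a joint would pass 70% of its speed; a pose out of reach is approached as far as the arm can. A call with a number of a shift or a turn outside -1 to 1 is refused whole. A call with a gripper value outside its range is refused whole. The fingers move at their own pace and stop on an object; the grip force is fixed at half the most. Time passes only in rows, so rows that do not move let the fingers close. It gives the time, the measured TCP pose, the force, the opening and the grip force at its end, in the units of the state.
- env.get_obs(): the state, without advancing time (a new reading comes with each control period).
- camera(name): name is "scene" or "side" or "wrist"; returns a dict with "color" (480x640x3 uint8, blue, green, red), "range_z" (480x640 float32, mm along the optical axis (not along the pixel's ray), 0 where there is no reading), "fx", "fy", "cx", "cy" (pixels), "extrinsics" (4x4, takes a point from camera to world coordinates); the wrist camera has in their place "tool_from_camera" (4x4, takes a point from camera to tool coordinates, whose origin is the TCP and whose axes are the flange's). Camera axes: x right, y down, z forward; pixel columns grow to the right and rows downward; lengths in mm; the calibration is good to about 2 mm. A picture is of the moment at which its call begins: read the wrist's pose just before it.
- env.hand_in(): hands the job in; it is judged then, once.
The state is a dict: "t": time; "joint_pos": joint angles; "dq": joint speeds; "tau": joint torques, N m; "ee_pos": TCP position; "ee_rot": TCP orientation; "ft_force": force on the tool from outside, world axes, zero at the start; "moment": the same for the moment, N m; "opening": finger opening in mm; "grip_force": force on a finger pad.
Only numpy, scipy, OpenCV 4.12 (cv2) and the standard library are available. Lean on these libraries where they do the work, as an engineer would, in place of code of your own. Each camera call takes 0.05 s, during which the arm holds its last target. There are 200 camera calls.

## Task

Pick up the block carrier by its square spigot and lower its socket onto the ball of the stand, finding the ball gently by feel (it is some way off the stand's centre) and then pressing until the ball snaps in and the flange lies flat on the stand's head plate. Then press the latch lever fully down and let go. Keep the carrier upright (within 3 degrees) while you carry and seat it, never push it hard on the stand (keep well under 50 N), and leave the other things on the bench where they are.

Things in the scene. Friction and masses are not known exactly. Their poses are not given: they have to be found in the camera images.
- stand: Hat-block stand bolted to the bench: grey cast base 150 x 150 x 14, round grey pedestal, on it a round dark steel head plate 136 across, 8 thick, flat top 68 above the bench. From the plate's middle rises a 22 mm neck with a steel ball, diameter 40, centre 100 and top 120 above the bench. Origin: centre of the base's underside, on the bench; z up.
- stand_head (a point): Point on the stand's own axis at the height of the head plate's top, 68 above the bench. NOT exactly where the ball is: head plate and ball were shifted sideways together and clamped fast, so the ball's axis is up to 18 mm off this point along the base's x and also up to 18 mm along its y. That shift is in no pose: see it or feel it. The clamp does not give when pushed.
- carrier: Loose aluminium block carrier, 0.6 to 0.9 kg, standing upright on the bench: flat bottom flange 130 across and 8 thick, body 70 across up to height 62, on top a square steel spigot. Origin: centre of the flange's underside; z up; +x points to the latch lever's side. Home, the flange lies flat on the stand's head plate, origin 68 above the bench. Its yaw on the ball is free.
- spigot (a point): Centre of the square steel spigot on top of the carrier, the thing to grip: 26 x 26, sides along the carrier's x and y, from height 62 to 112 above the flange's underside; this point is at 87, on the carrier's axis. Gripped with the fingers closing along the carrier's y, they stay clear of the lever.
- socket_mouth (a point): Centre of the socket's mouth in the underside, 48 across, narrowing over 8 mm to a bore 42 across and 54 deep. Where its edge meets the ball off-centre it is pushed towards the ball's axis: give way (high up friction hides this, but the contact lies on the ball's side). Two spring plungers resist from 19 to 10 mm above home; 14 to 20 N in all, weight included, push through.
- latch (a joint): Latch lever angle in rad: 0 = up (open), 0.65 = fully down (lever level, against its stop). Stiff hinge, stays where it is left; about 5 N down on its pad moves it; over about 12 N there tips the carrier. Pivot at carrier x = 44, z = 30, axis along the carrier's y. As the lever goes down its inner jaw swings in under the ball; with the carrier not home the ball is in the jaw's way.
- latch_pad (a point): Middle of the top face of the lever's end pad (dark steel, 22 long x 26 wide x 6 thick), 50 out from the pivot. With the lever up it is about 81 out from the carrier's axis and 64 above the flange's underside; fully down, 94 out and 35 above.
- hat_block: a full-size round wooden hat block (crown form), 160 across, 120 high, standing on the bench; origin under its centre. Bystander.
- brim_ring: a flat wooden brim ring, 170 across, 22 thick, lying on the bench; origin under its centre. Bystander.
- pin_tin: a small closed steel tin, 52 across, 42 high, standing between the two work places; origin under its centre. Bystander.
- brush: a hat brush with a wooden handle, about 200 long, lying on the bench. Bystander.
- mallet: a hammer with a wooden handle, lying at the robot's left. Bystander.
- sizing_jar: a closed amber glass jar with black cap, 72 across, 110 high, at the robot's right; origin under its centre. Bystander.
- tip_block: a small wooden dome (tip block), 78 across, 60 high, standing on the bench; origin under its centre. Bystander.
There are look-alikes about, which are no part of the job. Leave any yellow look-alike of the carrier alone.

How it is judged:
By the outcome, as a careful person would: the job done as asked, in the order asked, and still so for the second after the job is handed in, with the robot touching nothing.
It also fails if it takes over 72 s, if anything falls off the work surface, if the arm or the gripper's body presses on something with over 40 N, if the wrist force passes 120 N, or if a joint passes its speed limit or range.

## Working session

There is one attempt and no reset: what is moved stays moved. The work goes in short steps, Python scripts to look and compute and a shell command to move; the robot and the scene stay as the last step left them, time stands still between calls to the robot, and variables do not carry over. Pictures are saved under pics/ and viewed, at most 10 in all, crops included, and the job is handed in when it is done.

```bash
ls; mkdir -p pics; cat > h.py <<'E'
import numpy as np, cv2
from cell import env, camera
def pts(c, T=None):
    T = c.get("extrinsics") if T is None else T
    T=np.array(T); z=c["range_z"].astype(float); v,u=np.mgrid[:480,:640]
    P=np.stack([(u-c["cx"])/c["fx"]*z,(v-c["cy"])/c["fy"]*z,z],-1)
    return P@T[:3,:3].T+T[:3,3]
E
python3 - <<'E'
from h import *
o=env.get_obs(); print(o["t"],np.round(o["ee_rot"],3).tolist(),o["ft_force"],o["opening"],env.tip_extent)
for n in ["scene","side"]:
    c=camera(n); cv2.imwrite(f"pics/{n}1.png",c["color"]); np.savez(f"{n}1.npz",**c); print(n,np.round(c["extrinsics"],3).tolist(),c["fx"])
E
```

```text
pics
0.0 [[-0.0, 1.0, -0.003], [1.0, 0.0, -0.0], [-0.0, -0.003, -1.0]] [ 0.49318052 -0.23881302  0.34653976] 85.33393889347525 72.6
scene [[-0.851, 0.389, -0.354, 999.354], [0.526, 0.616, -0.587, 784.338], [-0.01, -0.685, -0.728, 1044.897], [0.0, 0.0, 0.0, 1.0]] 549.063821890813
side [[-0.75, -0.327, 0.574, -242.037], [-0.661, 0.365, -0.656, 852.451], [0.005, -0.872, -0.49, 744.717], [0.0, 0.0, 0.0, 1.0]] 558.6148300614215
```

View pics/scene1.png

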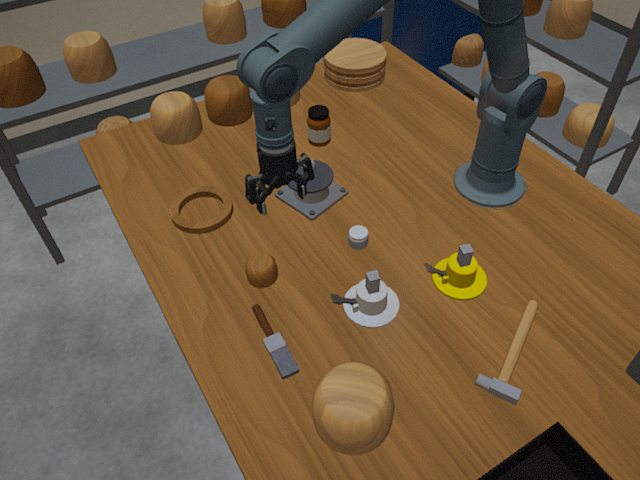

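View pics/side1.png

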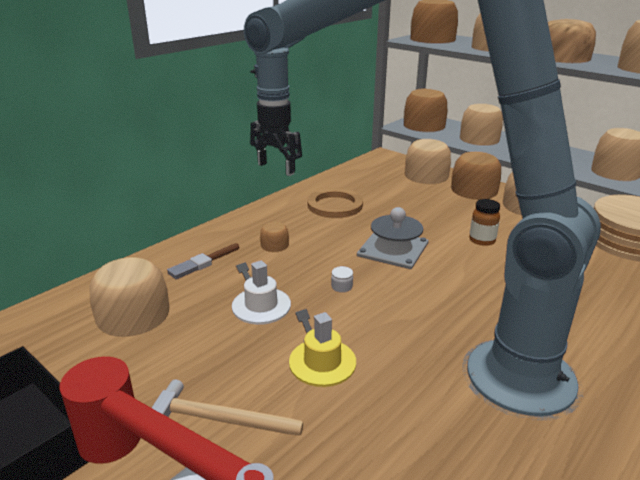

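The scene view shows two candidates. The bare aluminium carrier is at scene (371,298) and side (261,295), and the yellow look-alike is at scene (460,270) and side (322,350). The aluminium one fits the description. The stand is at scene (311,190) and side (397,237), with the ball visible in the side view at (398,215).

```bash
cat > m.py <<'E'
from h import *
from scipy.optimize import least_squares
def circ(p,r):
    return least_squares(lambda q:np.hypot(*(p-q).T)-r,p.mean(0),loss="soft_l1").x
def edge(mask,c,z):   # contour of mask's rays on plane z
    k=max(cv2.findContours(mask.astype(np.uint8),0,1)[0],key=cv2.contourArea)[:,0]
    T=c["extrinsics"]; d=np.c_[(k[:,0]-c["cx"])/c["fx"],(k[:,1]-c["cy"])/c["fy"],np.ones(len(k))]@T[:3,:3].T
    return (T[:3,3]+d*((z-T[2,3])/d[:,2])[:,None])[:,:2]
if __name__=="__main__":
  for n,(cu,cv),(su,sv) in [("scene",(371,298),(311,190)),("side",(261,295),(397,237))]:
    c=dict(np.load(n+"1.npz")); P=pts(c); v,u=np.mgrid[:480,:640]; ok=c["range_z"]>0
    near=ok&(abs(u-cu)<45)&(abs(v-cv)<45)
    A=near&(P[...,2]>104)&(P[...,2]<120); q=P[A]
    print(n,"spigot top",A.sum(),q.mean(0).round(1),cv2.minAreaRect(q[:,:2].astype(np.float32)))
    g=c["color"].astype(int); F=near&(P[...,2]<16)&(g.min(-1)>130); 
    e=edge(F,c,8); print(" flange",F.sum(),circ(e,65).round(1),np.std(np.hypot(*(e-circ(e,65)).T)).round(1))
    # lever: dark pts above flange, out of body
    f0=circ(e,65); d=np.hypot(P[...,0]-f0[0],P[...,1]-f0[1])
    L=near&(d>60)&(d<95)&(P[...,2]>45)&(P[...,2]<80); 
    if L.any(): q=P[L]; w=q.mean(0); print(" lever",L.sum(),w.round(1),"yaw",np.degrees(np.arctan2(*(w[:2]-f0)[::-1])).round(1))
    S=ok&(abs(u-su)<55)&(abs(v-sv)<55)
    H=S&(abs(P[...,2]-68)<5)&(g.max(-1)<130); e=edge(H,c,68); f=circ(e,68); print(" plate",H.sum(),f.round(1),np.hypot(*(e-f).T).std().round(1), P[H].mean(0).round(1))
    B=S&(abs(P[...,2]-14)<5)&(g.max(-1)<190)&(g.max(-1)-g.min(-1)<30); q=P[B][:,:2].astype(np.float32); print(" base",B.sum(),cv2.minAreaRect(q))
    Q=S&(P[...,2]>88)&(P[...,2]<125); 
    q=P[Q]; 
    if len(q)>20:
      q=q[np.hypot(*(q[:,:2]-f).T)<25]; s=least_squares(lambda x:np.hypot(np.hypot(q[:,0]-x[0],q[:,1]-x[1]),q[:,2]-100)-20,f,loss="soft_l1").x; print(" ball",len(q),s.round(1))
    for nm,(a,b) in {"carrier":(cu,cv),"stand":(su,sv)}.items():
      cv2.imwrite(f"pics/{n}_{nm}.png",cv2.resize(c["color"][b-60:b+60,a-60:a+60],(400,400),interpolation=2))
  im=[cv2.imread(f"pics/{n}_{k}.png") for n,k in [("side","carrier"),("side","stand")]]; cv2.imwrite("pics/crop1.png",np.hstack(im))
E
python3 m.py
```

```text
scene spigot top 134 [532.5 178.5 110.7] ((531.3419799804688, 177.5129852294922), (30.134197235107422, 26.665708541870117), 76.16356658935547)
 flange 954 [529.  173.9] 12.0
 lever 107 [607.9 158.1  57.8] yaw -11.4
 plate 651 [ 460. -236.] 18.1 [ 444.9 -215.3   67.2]
 base 980 ((455.78228759765625, -227.11087036132812), (459.0509033203125, 199.25511169433594), 70.2039566040039)
 ball 36 [ 456.8 -237.2]
side spigot top 110 [525.1 178.8 109.2] ((526.8877563476562, 177.09466552734375), (27.41002655029297, 27.777080535888672), 77.27847290039062)
 flange 1027 [525.9 177.1] 15.0
 lever 128 [604.3 157.4  56. ] yaw -14.1
 plate 907 [ 448.6 -230.7] 17.3 [ 446.3 -228.    66.1]
 base 973 ((425.60675048828125, -147.16409301757812), (150.32484436035156, 307.5561218261719), 17.847034454345703)
 ball 179 [ 453.4 -237.5]
```

View pics/crop1.png

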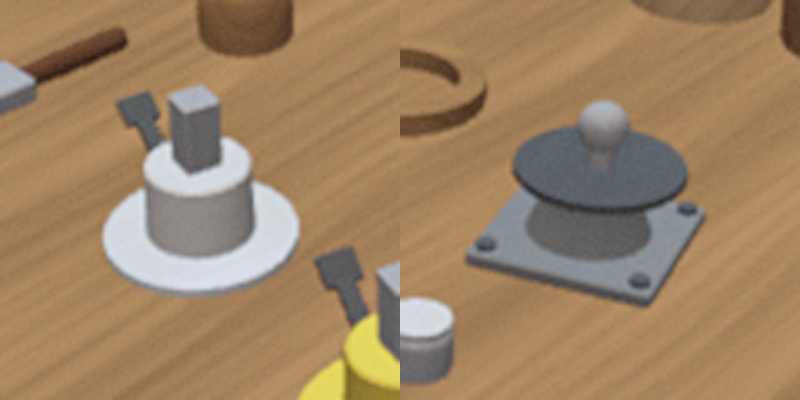

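The crop confirms the aluminium carrier: spigot top at (193,98) and its lever at (138,108), with the yellow one separate at the lower right. The stand's ball is at (604,127). The carrier is at about (528,177.5) with yaw −13°, and the ball is near (454,−237). I'll move above the carrier, turn the tool by −77°, then look with the wrist camera.

```bash
python3 -m creep '[[1,0.354,-0.244,0,0],[1,0.354,-0.244,0,0],[1,0.354,-0.244,0,0],[1,0.354,-0.244,0,0],[1,0.354,-0.244,0,0]]'; python3 -m creep '[[1,0.354,-0.244,0,0],[1,0.354,-0.244,0,0],[1,0.354,-0.244,0,0],[1,0.354,-0.244,0,0],[1,0.354,-0.244,0,0]]'; python3 -m creep '[[1,0,0,0,-0.039],[1,0,0,0,-0.039],[1,0,0,0,-0.039],[1,0,0,0,-0.039],[1,0,0,0,-0.039]]'; python3 -m creep '[[1,0,0,0,-0.039],[1,0,0,0,-0.039],[1,0,0,0,-0.039],[1,0,0,0,-0.039],[1,0,0,0,-0.039]]';python3 -m creep '[[1,0,0,0,-0.039],[1,0,0,0,0],[1,0,0,0,0]]'
cat > w.py <<'E'
from h import *
def wrist(name=None):
    o=env.get_obs(); c=camera("wrist"); T=np.eye(4); T[:3,:3]=o["ee_rot"]; T[:3,3]=o["ee_pos"]
    c["extrinsics"]=T@np.array(c["tool_from_camera"])
    if name: cv2.imwrite(f"pics/{name}.png",c["color"]); np.savez(name+".npz",**c)
    return o,c,pts(c)
E
python3 - <<'E'
from w import *
o,c,P=wrist("w1"); print(o["ee_pos"],o["ee_rot"],o["joint_pos"])
m=(c["range_z"]>0)&(P[...,2]>100)&(P[...,2]<120)&(np.hypot(P[...,0]-528,P[...,1]-177)<40)
q=P[m]; print(m.sum(),q.mean(0),cv2.minAreaRect(q[:,:2].astype(np.float32)))
E
```

```text
t: 0.52
ee_pos: [587.9, 89.2, 303.2]
ee_rot: [[0.0, 1.0, -0.001], [1.0, -0.0, -0.0], [-0.0, -0.001, -1.0]]
ft_force: [0.3, 0.4, 0.5]
opening: 85.2
grip_force: 0.0
t: 0.93
ee_pos: [526.9, 177.6, 303.3]
ee_rot: [[-0.0, 1.0, -0.001], [1.0, 0.0, -0.0], [-0.0, -0.001, -1.0]]
ft_force: [-0.4, 0.6, 0.0]
opening: 84.9
grip_force: 0.0
t: 1.35
ee_pos: [527.5, 176.9, 303.2]
ee_rot: [[-0.58, 0.815, -0.001], [0.815, 0.58, -0.001], [0.0, -0.001, -1.0]]
ft_force: [0.5, 0.1, -0.2]
opening: 85.6
grip_force: 0.0
t: 1.77
ee_pos: [527.6, 176.8, 303.2]
ee_rot: [[-0.943, 0.333, -0.001], [0.333, 0.943, -0.0], [0.001, -0.001, -1.0]]
ft_force: [0.5, -0.6, -0.0]
opening: 85.2
grip_force: 0.0
t: 2.02
ee_pos: [527.7, 176.8, 303.4]
ee_rot: [[-0.975, 0.224, -0.001], [0.224, 0.975, -0.0], [0.001, -0.001, -1.0]]
ft_force: [-0.3, -0.8, -0.8]
opening: 85.5
grip_force: 0.0
[527.72265876 176.78331059 303.37860366] [[-9.74513778e-01  2.24325456e-01 -9.93337172e-04]
 [ 2.24325843e-01  9.74514150e-01 -2.95692603e-04]
 [ 9.01689752e-04 -5.10987714e-04 -9.99999463e-01]] [-0.20985876  0.21978858 -0.21279828  1.81606053  0.05122867  1.1120985
  0.90411319]
1503 [527.48392384 176.97701061 111.53086761] ((529.1041870117188, 176.7761993408203), (25.93096923828125, 26.258468627929688), 76.25148010253906)
```

View pics/w1.png

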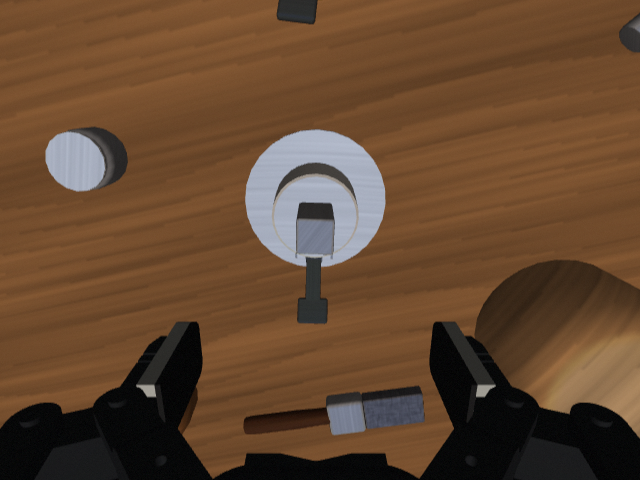

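The wrist view shows the spigot top centred at (316,237), between the open fingers, with the lever pointing away at (313,310). Alignment is good, so I'll descend 160 mm and close.

```bash
python3 -m creep '[[1,0,0,0.4,0],[1,0,0,0.4,0],[1,0,0,0.4,0],[1,0,0,0.4,0],[1,0,0,0.4,0]]' | grep -E "ee_pos|force"; python3 -m creep '[[1,0,0,0.4,0],[1,0,0,0.4,0],[1,0,0,0.4,0],[1,0,0,0,0],[1,0,0,0,0]]'| grep -E "ee_pos|force"; python3 -m creep '[[-1,0,0,0,0],[-1,0,0,0,0],[-1,0,0,0,0],[-1,0,0,0,0],[-1,0,0,0,0]]'; python3 -m creep '[[-1,0,0,0,0],[-1,0,0,0,0],[-1,0,0,0,0],[-1,0,0,0,0],[-1,0,0,0,0]]'
```

```text
ee_pos: [527.9, 177.0, 203.0]
ft_force: [-0.7, -0.6, 0.1]
grip_force: 0.0
ee_pos: [527.0, 176.7, 142.8]
ft_force: [-0.0, 0.6, -1.0]
grip_force: 0.0
t: 3.32
ee_pos: [528.4, 176.6, 144.8]
ee_rot: [[-0.975, 0.221, 0.001], [0.221, 0.975, -0.001], [-0.001, -0.001, -1.0]]
ft_force: [-0.0, -1.1, -5.0]
opening: 25.7
grip_force: 36.7
t: 3.73
ee_pos: [528.5, 176.5, 144.8]
ee_rot: [[-0.975, 0.222, 0.001], [0.222, 0.975, -0.0], [-0.001, -0.0, -1.0]]
ft_force: [-1.1, -2.9, 5.0]
opening: 25.3
grip_force: 59.4
```

Gripped (opening 25.3 mm, 59 N). Now I'll lift.

```bash
python3 -m creep '[[-1,0,0,-0.1,0],[-1,0,0,-0.2,0],[-1,0,0,-0.3,0],[-1,0,0,-0.3,0],[-1,0,0,-0.3,0]]'; python3 -m creep '[[-1,0,0,-0.4,0],[-1,0,0,-0.4,0],[-1,0,0,-0.4,0],[-1,0,0,-0.4,0],[-1,0,0,-0.2,0]]'; python3 -m creep '[[-1,0,0,-0.1,0],[-1,0,0,0,0],[-1,0,0,0,0],[-1,0,0,0,0]]'
python3 - <<'E'
from w import *
o=env.get_obs(); print(o["ee_pos"],o["ee_rot"],o["moment"])
b=np.array([453.5,-237.4]); d=np.r_[b-o["ee_pos"][:2],0]; print("tool shift",(o["ee_rot"].T@d)/50, np.hypot(*d[:2]))
E
```

```text
t: 4.15
ee_pos: [526.3, 176.8, 203.0]
ee_rot: [[-0.975, 0.221, -0.004], [0.221, 0.975, -0.001], [0.004, -0.002, -1.0]]
ft_force: [0.1, 0.2, -7.2]
opening: 25.2
grip_force: 59.1
t: 4.57
ee_pos: [527.8, 177.4, 295.5]
ee_rot: [[-0.975, 0.221, 0.001], [0.221, 0.975, 0.001], [-0.001, 0.001, -1.0]]
ft_force: [1.2, 1.2, -6.6]
opening: 25.4
grip_force: 59.2
t: 4.9
ee_pos: [526.8, 176.6, 296.8]
ee_rot: [[-0.975, 0.221, -0.004], [0.221, 0.975, -0.001], [0.004, -0.002, -1.0]]
ft_force: [-0.2, -0.1, -7.8]
opening: 25.2
grip_force: 59.2
[526.78283124 176.55364532 296.77963574] [[-0.97524851  0.22107655 -0.00393642]
 [ 0.22108327  0.97525399 -0.00135559]
 [ 0.00353932 -0.00219231 -0.99999133]] [ 0.02939832  0.00717917 -0.02475892]
tool shift [-0.40098503 -8.39822123  0.01699246] 420.3902875002548
```

Holding the carrier, about 0.73 kg. I'll carry it most of the way and use the wrist camera to refine the ball's position before going over it.

```bash
python3 -m creep '[[-1,0,-0.2,0,0],[-1,0,-0.3,0,0],[-1,-0.02,-0.4,0,0],[-1,-0.02,-0.4,0,0],[-1,-0.02,-0.4,0,0]]'|grep -E "pos|rot|for"; python3 -m creep '[[-1,-0.02,-0.4,0,0],[-1,-0.02,-0.4,0,0],[-1,-0.02,-0.4,0,0],[-1,-0.02,-0.4,0,0],[-1,-0.02,-0.4,0,0]]'|grep -E "pos|rot|for"; python3 -m creep '[[-1,-0.02,-0.4,0,0],[-1,-0.02,-0.4,0,0],[-1,-0.02,-0.4,0,0],[-1,-0.02,-0.3,0,0],[-1,-0.02,-0.2,0,0]]'|grep -E "pos|rot|for"; python3 -m creep '[[-1,0,0,0,0],[-1,0,0,0,0],[-1,0,0,0,0]]'|grep -E "pos|rot|for"
python3 - <<'E'
from w import *
from scipy.optimize import least_squares
o,c,P=wrist("w2"); print(o["ee_pos"],o["ee_rot"].round(4).tolist())
m=(c["range_z"]>0)&(P[...,2]>95)&(P[...,2]<128)&(np.hypot(P[...,0]-454,P[...,1]+237)<35)
q=P[m]; print(m.sum())
if m.sum()>20: print(np.c_[np.nonzero(m)].mean(0),q[:,2].max(),least_squares(lambda x:np.linalg.norm(q-x,axis=1)-20,[454,-237,100],loss="soft_l1").x)
cs=camera("side"); cv2.imwrite("pics/side2.png",cs["color"]); cv2.imwrite("pics/pair2.png",np.hstack([cv2.resize(c["color"],(400,300)),cv2.resize(cs["color"][100:340,240:560],(400,300))]))
E
```

```text
ee_pos: [511.1, 91.6, 297.7]
ee_rot: [[-0.975, 0.221, -0.002], [0.221, 0.975, -0.001], [0.002, -0.002, -1.0]]
ft_force: [-1.0, -0.4, -6.5]
grip_force: 59.3
ee_pos: [493.6, -7.0, 297.9]
ee_rot: [[-0.975, 0.222, -0.002], [0.222, 0.975, -0.0], [0.002, -0.001, -1.0]]
ft_force: [-0.2, 0.7, -6.7]
grip_force: 59.3
ee_pos: [479.2, -92.3, 297.9]
ee_rot: [[-0.974, 0.225, -0.003], [0.225, 0.974, -0.001], [0.002, -0.002, -1.0]]
ft_force: [0.2, -0.2, -7.9]
grip_force: 59.4
ee_pos: [481.0, -87.7, 298.6]
ee_rot: [[-0.976, 0.22, -0.0], [0.22, 0.976, 0.001], [0.001, 0.001, -1.0]]
ft_force: [-0.4, -0.4, -5.8]
grip_force: 59.4
[481.03871123 -87.65057232 298.62220054] [[-0.9756, 0.2196, -0.0003], [0.2196, 0.9756, 0.0014], [0.0006, 0.0013, -1.0]]
2843
[240.50615547  96.70699965] 121.50153399437298 [ 454.38691585 -237.18096823  100.28238569]
```

View pics/pair2.png

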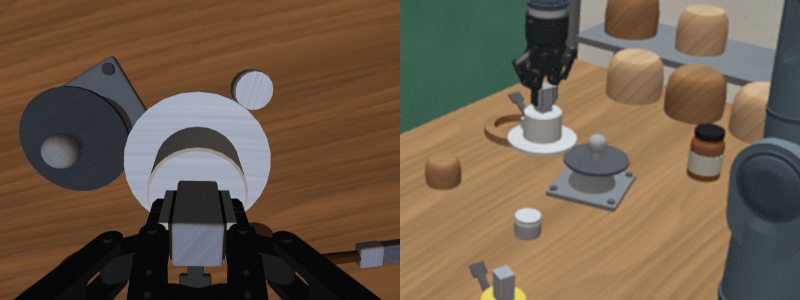

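The wrist view shows the ball at (61,152), and the side view shows the carrier hanging upright. The fitted ball centre is (454.4, −237.2, 100.3). Next I'll check the carrier's offset and tilt in the hand.

```bash
python3 - <<'E'
from w import *
from m import circ
c=dict(np.load("w2.npz")); o=env.get_obs(); R,p=o["ee_rot"],o["ee_pos"]
P=pts(c); Q=(P-p)@R; ok=c["range_z"]>0
near=ok&(np.hypot(Q[...,0],Q[...,1])<72)
for lo,hi,n in [(24,40,"top"),(76,90,"body"),(128,145,"flange")]:
    m=near&(Q[...,2]>lo)&(Q[...,2]<hi)&(c["color"].min(-1)>60 if n!="top" else (abs(Q[...,0])<25)&(abs(Q[...,1])<20)); q=Q[m]
    if len(q)<30: print(n,len(q)); continue
    co=np.linalg.lstsq(np.c_[q[:,:2],np.ones(len(q))],q[:,2],rcond=None)[0]
    print(n,len(q),"z",np.median(q[:,2]).round(1),"tilt deg",np.degrees(co[:2]).round(2),"x",np.percentile(q[:,0],[1,99]).round(1),"y",np.percentile(q[:,1],[1,99]).round(1))
    if n=="flange":
        r=np.hypot(q[:,0],q[:,1]); a=np.degrees(np.arctan2(q[:,1],q[:,0])); 
        e=np.array([q[(a>=k)&(a<k+5)][np.argmax(r[(a>=k)&(a<k+5)])][:2] for k in range(-180,180,5) if ((a>=k)&(a<k+5)&(r>57)).sum()>5]); print(len(e),circ(e,65))
b=np.array([454.4,-237.2]); print("shift/50",R.T@np.r_[b-p[:2],0]/50)
E
```

```text
top 8802 z 32.8 tilt deg [2.28 0.75] x [-12.6  13.9] y [-18.7  19.1]
body 8700 z 82.6 tilt deg [0.4  0.11] x [-5.5 33.1] y [-32.6  33.7]
flange 19648 z 135.3 tilt deg [-0.13  0.1 ] x [-37.8  62.1] y [-61.6  62.6]
55 [-0.87352277  0.44875075]
shift/50 [-1.30896440e-01 -3.04070983e+00 -2.38041180e-03]
```

The offset is about (−0.9, 0.4) mm and the tilt is under 0.5°. The underside is 143.3 mm below the TCP, so home TCP z is about 211. Moving over the ball.

```bash
python3 -m creep '[[-1,-0.011,-0.2,0,0],[-1,-0.011,-0.3,0,0],[-1,-0.011,-0.4,0,0],[-1,-0.011,-0.4,0,0],[-1,-0.011,-0.4,0,0]]'|grep -E "pos|rot|for"; python3 -m creep '[[-1,-0.011,-0.4,0,0],[-1,-0.011,-0.4,0,0],[-1,-0.011,-0.3,0,0],[-1,-0.011,-0.15,0,0],[-1,-0.011,-0.1,0,0]]'|grep -E "pos|rot|for"; python3 -m creep '[[-1,0,0,0.2,0],[-1,0,0,0.2,0],[-1,0,0,0.1,0],[-1,0,0,0,0],[-1,0,0,0,0]]'|grep -E "t:|pos|rot|for"
python3 - <<'E'
from h import *
o=env.get_obs(); R=o["ee_rot"]; p=o["ee_pos"]+R@[-0.87,.45,143.3]; print(p, "shift/50",R.T@np.r_[np.array([454.4,-237.2])-p[:2],0]/50,o["moment"])
E
```

```text
ee_pos: [464.6, -173.6, 298.9]
ee_rot: [[-0.976, 0.22, -0.0], [0.22, 0.976, -0.001], [-0.0, -0.001, -1.0]]
ft_force: [-0.1, 0.1, -7.0]
grip_force: 59.4
ee_pos: [452.1, -240.5, 298.9]
ee_rot: [[-0.975, 0.223, -0.0], [0.223, 0.975, -0.0], [0.0, -0.0, -1.0]]
ft_force: [-0.6, -0.6, -7.0]
grip_force: 59.5
t: 7.75
ee_pos: [452.3, -237.7, 272.6]
ee_rot: [[-0.976, 0.219, -0.002], [0.219, 0.976, 0.001], [0.003, 0.001, -1.0]]
ft_force: [0.7, -0.5, -7.1]
grip_force: 59.4
[ 452.86473502 -237.2588722   129.30085169] shift/50 [-2.97002124e-02  7.87995355e-03 -7.42803543e-05] [-0.06376237  0.03758761  0.01337905]
```

```bash
python3 -m creep '[[-1,-0.02,0,0.06,0],[-1,0,0,0.06,0],[-1,0,0,0.06,0],[-1,0,0,0,0]]'|grep -E "t:|pos|rot|ft"; python3 -m creep '[[-1,0,0,0.04,0],[-1,0,0,0.04,0],[-1,0,0,0.04,0],[-1,0,0,0,0]]'|grep -E "t:|pos|rot|ft"; python3 -m creep '[[-1,0,0,0.04,0],[-1,0,0,0.04,0],[-1,0,0,0,0]]'|grep -E "t:|pos|rot|ft"
```

```text
t: 8.08
ee_pos: [453.2, -239.1, 264.2]
ee_rot: [[-0.975, 0.221, -0.001], [0.221, 0.975, 0.0], [0.001, 0.0, -1.0]]
ft_force: [-0.5, -0.5, -7.6]
t: 8.42
ee_pos: [453.3, -239.2, 258.4]
ee_rot: [[-0.975, 0.221, -0.001], [0.221, 0.975, 0.0], [0.001, 0.0, -1.0]]
ft_force: [0.1, -0.4, -6.9]
t: 8.67
ee_pos: [453.3, -239.2, 254.4]
ee_rot: [[-0.975, 0.221, -0.001], [0.221, 0.975, 0.0], [0.001, 0.0, -1.0]]
ft_force: [-0.3, 1.2, -6.7]
```

```bash
python3 -m creep '[[-1,0,0,0.04,0],[-1,0,0,0.04,0],[-1,0,0,0,0]]'|grep -E "t:|pos|ft"; python3 -m creep '[[-1,0,0,0.04,0],[-1,0,0,0.04,0],[-1,0,0,0,0]]'|grep -E "t:|pos|ft"; python3 -m creep '[[-1,0,0,0.03,0],[-1,0,0,0,0]]'|grep -E "t:|pos|ft";python3 -m creep '[[-1,0,0,0.03,0],[-1,0,0,0,0]]'|grep -E "t:|pos|ft"
```

```text
t: 8.92
ee_pos: [453.3, -239.2, 250.4]
ee_rot: [[-0.975, 0.221, -0.001], [0.221, 0.975, 0.0], [0.001, 0.0, -1.0]]
ft_force: [-1.2, -0.6, -8.0]
t: 9.17
ee_pos: [453.3, -239.2, 246.4]
ee_rot: [[-0.975, 0.221, -0.001], [0.221, 0.975, 0.0], [0.001, 0.0, -1.0]]
ft_force: [-0.5, 0.1, -6.8]
t: 9.33
ee_pos: [453.5, -239.3, 245.1]
ee_rot: [[-0.975, 0.221, -0.0], [0.221, 0.975, 0.0], [0.0, 0.0, -1.0]]
ft_force: [0.6, 0.7, -6.7]
t: 9.5
ee_pos: [453.5, -239.3, 243.6]
ee_rot: [[-0.975, 0.221, -0.0], [0.221, 0.975, 0.0], [0.0, 0.0, -1.0]]
ft_force: [-0.9, 0.1, -7.1]
```

```bash
for i in 1; do :; done; python3 -m creep '[[-1,0,0,0.03,0],[-1,0,0,0,0]]'|grep -E "ee_pos|ft"; python3 -m creep '[[-1,0,0,0.03,0],[-1,0,0,0,0]]'|grep -E "ee_pos|ft"; python3 -m creep '[[-1,0,0,0.03,0],[-1,0,0,0,0]]'|grep -E "ee_pos|ft"
```

```text
ee_pos: [453.5, -239.3, 242.1]
ft_force: [0.2, 0.3, -7.2]
ee_pos: [453.5, -239.2, 240.6]
ft_force: [1.1, 0.2, -7.7]
ee_pos: [453.5, -239.1, 239.1]
ft_force: [0.0, 0.7, -7.1]
```

```bash
python3 -m creep '[[-1,0,0,0.02,0],[-1,0,0,0,0],[-1,0,0,0,0]]'|grep -E "ee_pos|ft"; python3 -m creep '[[-1,0,0,0.02,0],[-1,0,0,0,0],[-1,0,0,0,0]]'|grep -E "ee_pos|ft"; python3 -m creep '[[-1,0,0,0.02,0],[-1,0,0,0,0],[-1,0,0,0,0]]'|grep -E "ee_pos|ft"
```

```text
ee_pos: [453.6, -239.1, 238.3]
ft_force: [0.2, 0.3, -7.1]
ee_pos: [453.6, -239.1, 237.3]
ft_force: [0.3, 1.1, -7.4]
ee_pos: [453.6, -239.1, 236.3]
ft_force: [-0.3, 1.2, -7.6]
```

```bash
python3 -c "
from h import *
o=env.get_obs(); print(o['ft_force'],o['moment'],o['ee_pos'],o['ee_rot'].round(4).tolist())"
```

```text
[-0.34149481  1.1622223  -7.59626806] [ 0.5167415  -0.03208429  0.0341589 ] [ 453.6045066  -239.09791141  236.26024283] [[-0.9753, 0.2211, -0.0001], [0.2211, 0.9753, 0.0004], [0.0001, 0.0004, -1.0]]
```

A sideways push of +y (moment 0.5 Nm) shows the ball lies slightly to +y, so I'll give way by about 1 mm.

```bash
python3 -m creep '[[-1,0.004,0.02,0,0],[-1,0,0,0,0],[-1,0,0,0,0]]'|grep -E "ee_pos|ft"; python3 -c "
from h import *
o=env.get_obs(); print(o['moment'])"; python3 -m creep '[[-1,0,0,0.02,0],[-1,0,0,0,0],[-1,0,0,0,0]]'|grep -E "ee_pos|ft"; python3 -c "
from h import *
o=env.get_obs(); print(o['moment'])"
```

```text
ee_pos: [453.5, -238.7, 236.4]
ft_force: [-0.6, -0.3, -7.6]
[ 0.10830139 -0.00372476 -0.03660537]
ee_pos: [453.4, -238.6, 235.3]
ft_force: [0.6, -0.0, -6.4]
[-0.03506979  0.03019591 -0.03664233]
```

Centred. Continuing down toward the plungers in small steps.

```bash
python3 -m creep '[[-1,0,0,0.03,0],[-1,0,0,0.03,0],[-1,0,0,0,0]]'|grep -E "ee_pos|ft"; python3 -c "
from h import *
o=env.get_obs(); print(o['moment'])"; python3 -m creep '[[-1,0,0,0.03,0],[-1,0,0,0.03,0],[-1,0,0,0,0]]'|grep -E "ee_pos|ft"; python3 -c "
from h import *
o=env.get_obs(); print(o['moment'])"
```

```text
ee_pos: [453.8, -238.0, 232.1]
ft_force: [0.2, 0.5, -7.8]
[ 0.1737366  -0.04495924 -0.05155734]
ee_pos: [454.2, -238.4, 230.1]
ft_force: [-1.1, 1.2, -2.2]
[ 3.08108419e-01  1.15971647e-01 -2.86482862e-04]
```

```bash
python3 -m creep '[[-1,0,0.01,0.04,0],[-1,0,0,0,0]]'|grep -E "ee_|ft"; python3 -c "
from h import *
o=env.get_obs(); print(o['moment'])"; python3 -m creep '[[-1,0,0,0.04,0],[-1,0,0,0,0]]'|grep -E "ee_|ft"; python3 -c "
from h import *
o=env.get_obs(); print(o['moment'])"
```

```text
ee_pos: [454.4, -238.0, 228.2]
ee_rot: [[-0.975, 0.221, 0.002], [0.221, 0.975, -0.001], [-0.002, -0.0, -1.0]]
ft_force: [-0.6, 1.8, -0.9]
[ 0.38953399  0.08216223 -0.01831979]
ee_pos: [454.1, -238.2, 225.4]
ee_rot: [[-0.975, 0.221, 0.002], [0.221, 0.975, -0.001], [-0.002, -0.001, -1.0]]
ft_force: [1.1, -0.3, -3.6]
[-0.08141379 -0.35646089 -0.03109364]
```

```bash
python3 -m creep '[[-1,0,0,0.04,0],[-1,0,0,0,0]]'|grep -E "ee_pos|ft"; python3 -m creep '[[-1,0,0,0.04,0],[-1,0,0,0,0]]'|grep -E "ee_|ft"; python3 -m creep '[[-1,0,0,0.04,0],[-1,0,0,0,0]]'|grep -E "ee_|ft"; python3 -c "
from h import *
o=env.get_obs(); print(o['moment'])"
```

```text
ee_pos: [453.9, -237.9, 222.4]
ft_force: [3.7, -1.1, -8.1]
ee_pos: [453.8, -237.8, 220.3]
ee_rot: [[-0.975, 0.221, 0.0], [0.221, 0.975, -0.0], [-0.0, -0.0, -1.0]]
ft_force: [3.6, -0.4, -9.5]
ee_pos: [453.5, -237.7, 218.2]
ee_rot: [[-0.975, 0.221, -0.0], [0.221, 0.975, -0.0], [0.0, -0.0, -1.0]]
ft_force: [5.1, -0.7, -12.4]
[-0.27810589 -1.02471928  0.03817449]
```

The plungers are past and are now pulling down. The push is +x, so I'll give way about 1 mm.

```bash
python3 -m creep '[[-1,-0.02,0.004,0,0],[-1,0,0,0,0],[-1,0,0,0,0]]'|grep -E "ee_|ft"; python3 -c "
from h import *
o=env.get_obs(); print(o['moment'])"; python3 -m creep '[[-1,0,0,0.04,0],[-1,0,0,0,0]]'|grep -E "ee_|ft"; python3 -c "
from h import *
o=env.get_obs(); print(o['moment'])"
```

```text
ee_pos: [453.8, -237.6, 217.9]
ee_rot: [[-0.975, 0.221, -0.002], [0.221, 0.975, 0.001], [0.002, 0.0, -1.0]]
ft_force: [2.6, -1.2, -14.8]
[-0.40625831 -0.84862254 -0.00429878]
ee_pos: [454.0, -237.7, 216.8]
ee_rot: [[-0.975, 0.221, -0.002], [0.221, 0.975, 0.001], [0.002, 0.0, -1.0]]
ft_force: [2.8, -0.6, -13.0]
[-0.23725494 -0.63506148 -0.01436891]
```

```bash
python3 -m creep '[[-1,-0.01,0.002,0.04,0],[-1,0,0,0,0]]'|grep -E "ee_|ft"; python3 -m creep '[[-1,0,0,0.04,0],[-1,0,0,0,0]]'|grep -E "ee_|ft"; python3 -c "
from h import *
o=env.get_obs(); print(o['moment'])"
```

```text
ee_pos: [454.3, -237.7, 214.7]
ee_rot: [[-0.975, 0.221, -0.002], [0.221, 0.975, 0.001], [0.002, 0.0, -1.0]]
ft_force: [0.3, -1.6, -12.4]
ee_pos: [454.7, -237.8, 213.2]
ee_rot: [[-0.975, 0.221, -0.001], [0.221, 0.975, 0.001], [0.001, 0.0, -1.0]]
ft_force: [0.6, -0.8, -7.2]
[-0.07413391  0.11847119 -0.0666039 ]
```

```bash
python3 -m creep '[[-1,0,0,0.02,0],[-1,0,0,0,0]]'|grep -E "ee_pos|ft"; python3 -m creep '[[-1,0,0,0.02,0],[-1,0,0,0,0]]'|grep -E "ee_pos|ft";  python3 -m creep '[[-1,0,0,0.02,0],[-1,0,0,0,0]]'|grep -E "ee_|ft";python3 -c "
from h import *
o=env.get_obs(); print(o['moment'])"
```

```text
ee_pos: [455.0, -237.9, 212.8]
ft_force: [-1.2, -0.6, -4.0]
ee_pos: [455.2, -237.9, 212.7]
ft_force: [-3.5, 0.9, 3.8]
ee_pos: [455.4, -238.0, 212.6]
ee_rot: [[-0.975, 0.221, -0.0], [0.221, 0.975, 0.001], [0.0, 0.0, -1.0]]
ft_force: [-5.1, 2.2, 9.5]
[ 0.72086061  1.69294062 -0.01913902]
```

Firm contact at z = 212.6, where I expected about 211–212. I'll relieve the side force, press slightly and look.

```bash
python3 -m creep '[[-1,0.02,-0.004,0,0],[-1,0,0,0,0],[-1,0,0,0,0]]'|grep -E "ee_|ft";  python3 -m creep '[[-1,0.01,-0.006,0.02,0],[-1,0,0,0,0],[-1,0,0,0,0]]'|grep -E "ee_|ft"
python3 - <<'E'
from w import *
o,c,P=wrist("w3"); s=camera("side"); sc=camera("scene"); np.savez("side3.npz",**s)
print(o["moment"])
k=lambda c,u,v:cv2.resize(c["color"][v-50:v+50,u-50:u+50],(400,400),interpolation=2)
cv2.imwrite("pics/seat.png",np.hstack([k(s,397,215),k(sc,311,180)]))
Q=(P-o["ee_pos"])@o["ee_rot"]; ok=c["range_z"]>0
m=ok&(np.hypot(Q[...,0],Q[...,1])<60)&(Q[...,2]>125)&(Q[...,2]<150); q=P[m]
co=np.linalg.lstsq(np.c_[q[:,:2]-q[:,:2].mean(0),np.ones(len(q))],q[:,2],rcond=None)[0]; print("flange top z",co[2],"tilt",np.degrees(co[:2]))
E
```

```text
ee_pos: [455.0, -238.0, 212.6]
ee_rot: [[-0.975, 0.221, 0.002], [0.221, 0.975, 0.0], [-0.001, 0.0, -1.0]]
ft_force: [-4.9, 1.9, 8.0]
ee_pos: [454.9, -238.1, 212.6]
ee_rot: [[-0.975, 0.221, 0.002], [0.221, 0.975, 0.0], [-0.002, 0.001, -1.0]]
ft_force: [-5.4, 3.2, 13.2]
[0.99404561 1.58869358 0.02532807]
flange top z 78.16742108432084 tilt [-0.37272147  0.13756632]
```

View pics/seat.png

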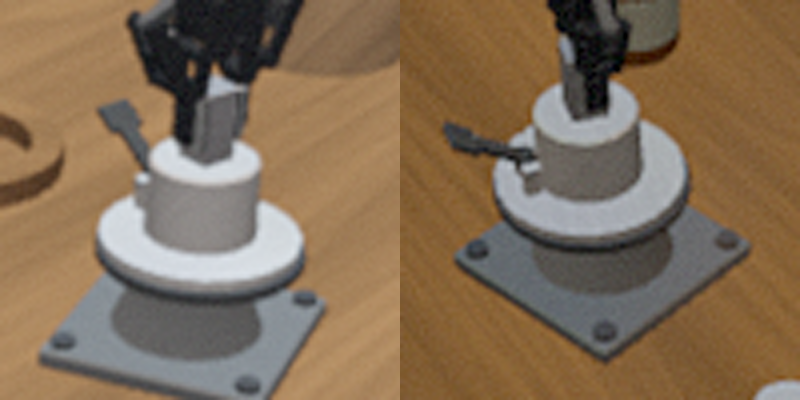

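The flange lies flat on the head plate, with only the plate's dark rim showing under it at (200,285) left and (590,235) right, and the tilt is under 0.4°. I'll relieve the force and release.

```bash
python3 -m creep '[[-1,0,0,-0.04,0],[-1,0.01,0.01,-0.02,0],[-1,0,0,0,0],[-1,0,0,0,0]]'|grep -E "ee_|ft"; python3 -m creep '[[1,0,0,0,0],[1,0,0,0,0],[1,0,0,0,0],[1,0,0,0,0],[1,0,0,0,0]]'|grep -E "ee_pos|ft|open"; python3 -m creep '[[1,0,0,-0.1,0],[1,0,0,-0.2,0],[1,0,0,-0.4,0],[1,0,0,-0.4,0],[1,0,0,-0.4,0]]'|grep -E "ee_pos|ft|open"; python3 -m creep '[[1,0,0,-0.3,0],[-1,0,0,0,0],[-1,0,0,0,0],[-1,0,0,0,0]]'|grep -E "ee_pos|ft|open"
python3 - <<'E'
from w import *
o,c,P=wrist("w4"); print(o["ee_pos"],o["ft_force"])
ok=c["range_z"]>0; b=np.array([454.4,-237.4]); D=P[...,:2]-b; r=np.hypot(D[...,0],D[...,1])
t=ok&(r<28)&(P[...,2]>170)&(P[...,2]<190); q=P[t]; print("spigot",t.sum(),q[:,2].mean(),cv2.minAreaRect(q[:,:2].astype(np.float32)))
f=ok&(r<62)&(P[...,2]>66)&(P[...,2]<90)&(c["color"].min(-1)>100); q=P[f]; co=np.linalg.lstsq(np.c_[q[:,:2]-b,np.ones(len(q))],q[:,2],rcond=None)[0]; print("flange",f.sum(),co[2],np.degrees(co[:2]))
a=ok&(r>70)&(r<100)&(P[...,2]>110)&(P[...,2]<150)&(D[...,0]>40); q=P[a]; print("pad",a.sum(),q.mean(0) if a.any() else "", np.percentile(r[a],[2,98]) if a.any() else "",q[:,2].max() if a.any() else "")
E
```

```text
ee_pos: [454.2, -237.7, 212.8]
ee_rot: [[-0.975, 0.221, 0.002], [0.221, 0.975, -0.001], [-0.003, -0.0, -1.0]]
ft_force: [-0.5, -0.2, -2.2]
ee_pos: [453.6, -237.6, 212.6]
ft_force: [-0.2, 0.5, -0.1]
opening: 83.5
ee_pos: [453.3, -237.5, 289.0]
ft_force: [-0.2, -0.4, -0.4]
opening: 85.5
ee_pos: [452.9, -237.2, 301.9]
ft_force: [-0.1, 0.1, -0.4]
opening: 51.6
[ 452.85298513 -237.17686108  301.85960532] [-0.06500891  0.13191294 -0.38104187]
spigot 2504 179.50954151976828 ((455.3777770996094, -237.371337890625), (25.80982208251953, 26.289432525634766), 76.41151428222656)
flange 9869 77.67914577948876 [-0.26401092  0.21116038]
pad 1336 [ 535.02413422 -257.57098341  128.20475711] [70.86075876 94.23749285] 135.42103837546796
```

View pics/w4.png

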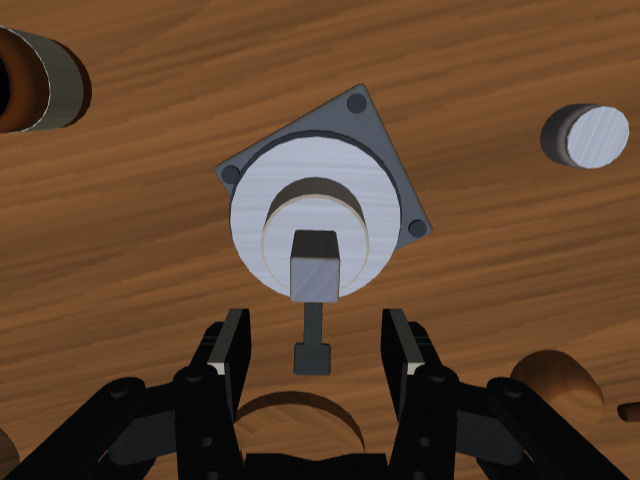

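The wrist view shows the carrier seated on the stand: spigot top at (315,278) measuring z = 179.5 (home 180), lever pad at (312,358). I'll move the closed fingertips over the pad.

```bash
python3 -m creep '[[-1,-0.2,-0.014,0,0],[-1,-0.4,0,0,0],[-1,-0.5,0,0,0],[-1,-0.5,0,0,0],[-1,-0.28,0,0,0]]'|grep -E "ee_pos|ft|open"; python3 -m creep '[[-1,0,0,0.3,0],[-1,0,0,0.4,0],[-1,0,0,0.4,0],[-1,0,0,0.3,0],[-1,0,0,0.1,0]]'|grep -E "ee_pos|ft|open"; python3 -m creep '[[-1,0,0,0,0],[-1,0,0,0,0]]'|grep -E "t:|ee_pos|ft|open"
```

```text
ee_pos: [547.5, -258.8, 301.0]
ft_force: [-0.0, -0.2, 0.8]
opening: 0.0
ee_pos: [543.2, -257.9, 222.8]
ft_force: [-0.8, 1.0, -0.4]
opening: -0.1
t: 17.03
ee_pos: [545.1, -258.9, 226.9]
ee_rot: [[-0.975, 0.221, -0.001], [0.221, 0.975, 0.0], [0.001, 0.0, -1.0]]
ft_force: [-0.9, -0.7, 0.7]
opening: 0.2
```

```bash
python3 -m creep '[[-1,0,0,0.08,0],[-1,0,0,0.08,0],[-1,0,0,0.04,0],[-1,0,0,0,0]]'|grep -E "ee_pos|ft"; python3 -m creep '[[-1,0,0,0.04,0],[-1,0,0,0.04,0],[-1,0,0,0,0]]'|grep -E "ee_pos|ft"; python3 -m creep '[[-1,0,0,0.04,0],[-1,0,0,0,0]]'|grep -E "ee_pos|ft"; python3 -m creep '[[-1,0,0,0.04,0],[-1,0,0,0,0]]'|grep -E "ee_pos|ft"
```

```text
ee_pos: [544.7, -258.8, 217.3]
ft_force: [-0.4, 0.8, -0.7]
ee_pos: [544.6, -258.8, 213.0]
ft_force: [-0.2, -0.1, -0.7]
ee_pos: [544.6, -258.8, 211.0]
ft_force: [0.4, 0.2, -0.1]
ee_pos: [544.6, -258.8, 209.0]
ft_force: [-0.3, -0.2, -0.2]
```

```bash
python3 -m creep '[[-1,0,0,0.04,0],[-1,0,0,0,0]]'|grep -E "ee_pos|ft"; python3 -m creep '[[-1,0,0,0.04,0],[-1,0,0,0,0]]'|grep -E "ee_pos|ft"; python3 -m creep '[[-1,0,0,0.04,0],[-1,0,0,0,0]]'|grep -E "ee_pos|ft"; python3 -m creep '[[-1,0,0,0.04,0],[-1,0,0,0,0]]'|grep -E "ee_pos|ft"
```

```text
ee_pos: [545.0, -258.9, 207.3]
ft_force: [-0.2, -0.3, 0.9]
ee_pos: [545.6, -259.2, 206.0]
ft_force: [-0.4, -0.6, 3.1]
ee_pos: [546.3, -259.4, 204.6]
ft_force: [2.5, 0.7, 5.0]
ee_pos: [547.1, -259.5, 203.1]
ft_force: [2.4, 0.0, 5.4]
```

The lever is moving at about 5 N. Continuing.

```bash
python3 -m creep '[[-1,0,0,0.04,0],[-1,0,0,0.04,0],[-1,0,0,0,0]]'|grep -E "ee_pos|ft"; python3 -m creep '[[-1,0,0,0.04,0],[-1,0,0,0.04,0],[-1,0,0,0,0]]'|grep -E "ee_pos|ft"; python3 -m creep '[[-1,0,0,0.04,0],[-1,0,0,0.04,0],[-1,0,0,0,0]]'|grep -E "ee_pos|ft"
```

```text
ee_pos: [548.5, -259.8, 199.9]
ft_force: [4.9, -0.4, 6.6]
ee_pos: [548.9, -259.9, 196.2]
ft_force: [4.8, -0.6, 6.1]
ee_pos: [548.2, -259.7, 191.6]
ft_force: [3.8, -1.1, 5.0]
```

```bash
python3 -m creep '[[-1,0,0,0.04,0],[-1,0,0,0.04,0],[-1,0,0,0,0]]'|grep -E "ee_pos|ft"; python3 -m creep '[[-1,0,0,0.04,0],[-1,0,0,0.04,0],[-1,0,0,0,0]]'|grep -E "ee_pos|ft"; python3 -m creep '[[-1,0,0,0.04,0],[-1,0,0,0,0]]'|grep -E "ee_pos|ft"
```

```text
ee_pos: [546.1, -259.2, 186.3]
ft_force: [2.5, 0.7, 4.0]
ee_pos: [544.8, -258.9, 181.1]
ft_force: [1.6, -1.5, 5.1]
ee_pos: [544.8, -258.9, 179.0]
ft_force: [3.3, -1.1, 3.4]
```

```bash
python3 -m creep '[[-1,0,0,0.03,0],[-1,0,0,0,0]]'|grep -E "ee_pos|ft"; python3 -m creep '[[-1,0,0,0.02,0],[-1,0,0,0,0]]'|grep -E "ee_pos|ft"; python3 -m creep '[[-1,0,0,0.02,0],[-1,0,0,0,0]]'|grep -E "ee_pos|ft"
```

```text
ee_pos: [544.8, -258.9, 177.6]
ft_force: [1.9, -0.1, 4.2]
ee_pos: [544.9, -258.9, 176.8]
ft_force: [2.8, -0.6, 5.1]
ee_pos: [544.9, -258.9, 175.8]
ft_force: [3.0, -1.3, 3.7]
```

```bash
python3 -m creep '[[-1,0,0,0.02,0],[-1,0,0,0,0]]'|grep -E "ee_pos|ft"; python3 -m creep '[[-1,0,0,0.02,0],[-1,0,0,0,0]]'|grep -E "ee_pos|ft"
```

```text
ee_pos: [545.0, -259.0, 174.9]
ft_force: [2.8, -0.2, 4.4]
ee_pos: [545.1, -259.0, 174.1]
ft_force: [3.5, -1.3, 5.9]
```

```bash
python3 -m creep '[[-1,0,0,0.02,0],[-1,0,0,0,0]]'|grep -E "ee_pos|ft"; python3 -m creep '[[-1,0,0,0.01,0],[-1,0,0,0,0]]'|grep -E "ee_pos|ft"
```

```text
ee_pos: [545.4, -259.1, 173.5]
ft_force: [2.7, 0.2, 7.0]
ee_pos: [545.5, -259.1, 173.3]
ft_force: [3.2, -0.4, 7.4]
```

```bash
python3 -m creep '[[-1,0,0,0.02,0],[-1,0,0,0,0]]'|grep -E "ee_pos|ft"; python3 -m creep '[[-1,0,0,0.01,0],[-1,0,0,0,0],[-1,0,0,0,0]]'|grep -E "ee_pos|ft"
```

```text
ee_pos: [545.7, -259.2, 172.7]
ft_force: [2.4, -0.3, 9.0]
ee_pos: [545.8, -259.3, 172.5]
ft_force: [2.6, -0.2, 9.0]
```

Force is rising steadily at 9 N, which looks like the stop. I'll back off and check the lever and carrier.

```bash
python3 -m creep '[[-1,0,0,-0.1,0],[-1,0,0,-0.3,0],[-1,0,0,-0.5,0],[-1,0,0,-0.5,0],[-1,0,0,-0.5,0]]'|grep -E "ee_pos|ft"; python3 -m creep '[[-1,0.3,0,-0.4,0],[-1,0.4,0,-0.2,0],[-1,0.5,0,0,0],[-1,0.4,0,0,0],[-1,0.2,0,0,0]]'|grep -E "ee_pos|ft"; python3 -m creep '[[-1,0,0,0,0],[-1,0,0,0,0],[-1,0,0,0,0]]'|grep -E "t:|ee_pos|ft"
python3 - <<'E'
from w import *
o,c,P=wrist("w5"); s=camera("side"); sc=camera("scene")
ok=c["range_z"]>0; b=np.array([454.8,-237.4]); D=P[...,:2]-b; r=np.hypot(D[...,0],D[...,1])
t=ok&(r<28)&(P[...,2]>170)&(P[...,2]<190); q=P[t]; print("spigot",t.sum(),q[:,2].mean(),cv2.minAreaRect(q[:,:2].astype(np.float32)))
f=ok&(r<62)&(P[...,2]>66)&(P[...,2]<90)&(c["color"].min(-1)>100); q=P[f]; co=np.linalg.lstsq(np.c_[q[:,:2]-b,np.ones(len(q))],q[:,2],rcond=None)[0]; print("flange",f.sum(),co[2],np.degrees(co[:2]))
a=ok&(r>84)&(r<103)&(P[...,2]>80)&(P[...,2]<150)&(D[...,0]>40); q=P[a]; co=np.linalg.lstsq(np.c_[r[a]-94,np.ones(len(q))],q[:,2],rcond=None)[0]; print("pad",a.sum(),q.mean(0),np.percentile(r[a],[2,98]),"z at 94, slope deg",co[1],np.degrees(np.arctan(co[0])))
k=lambda c,u,v:cv2.resize(c["color"][v-50:v+50,u-50:u+50],(400,400),interpolation=2)
cv2.imwrite("pics/latch.png",np.hstack([k(s,397,215),k(sc,305,180)]))
E
```

```text
ee_pos: [541.3, -257.9, 263.5]
ft_force: [0.6, 0.4, 0.6]
ee_pos: [451.8, -238.0, 293.2]
ft_force: [-0.2, 0.3, 0.9]
t: 22.7
ee_pos: [457.4, -238.8, 295.2]
ee_rot: [[-0.975, 0.221, -0.001], [0.221, 0.975, 0.001], [0.001, 0.0, -1.0]]
ft_force: [0.1, -0.8, 0.1]
spigot 2697 179.5307249958646 ((455.3080749511719, -237.55616760253906), (25.954927444458008, 26.776073455810547), 75.69486236572266)
flange 10370 77.67348825805992 [-0.30670278  0.19143035]<stdin>:6: RuntimeWarning: Mean of empty slice.
  ret = um.true_divide(
Traceback (most recent call last):
IndexError: index -1 is out of bounds for axis 0 with size 0
```

The closed fingers hid the pad. I'll open them and look again.

```bash
python3 -m creep '[[1,0,0,0,0],[1,0,0,0,0],[1,0,0,0,0],[1,0,0,0,0],[1,0,0,0,0]]'|grep -E "t:|ee_pos|open"
python3 - <<'E'
from w import *
o,c,P=wrist("w6"); s=camera("side"); sc=camera("scene")
k=lambda c,u,v:cv2.resize(c["color"][v-50:v+50,u-50:u+50],(400,400),interpolation=2)
cv2.imwrite("pics/latch.png",np.hstack([k(s,385,215),k(sc,300,180)]))
for n,c,P in [("w",c,P),("side",s,pts(s)),("scene",sc,pts(sc))]:
    b=np.array([454.8,-237.4]); D=P[...,:2]-b; u=np.array([.973,-.23]); x=D@u; y=D@[.23,.973]
    a=(c["range_z"]>0)&(x>84)&(x<106)&(abs(y)<14)&(P[...,2]>80)&(P[...,2]<150); q=P[a]
    if a.sum()<10: print(n,a.sum()); continue
    co=np.linalg.lstsq(np.c_[x[a]-94,np.ones(len(q))],q[:,2],rcond=None)[0]; print(n,"pad",a.sum(),np.percentile(x[a],[2,98]),"z",co[1],"slope",np.degrees(np.arctan(co[0])))
E
```

```text
t: 23.27
ee_pos: [457.1, -239.0, 295.8]
ee_rot: [[-0.975, 0.221, -0.0], [0.221, 0.975, 0.0], [0.0, -0.0, -1.0]]
opening: 60.7
w pad 788 [ 84.25246246 104.32365613] z 102.67227427088477 slope 0.6737104895804974
side pad 35 [ 84.76066548 103.17475248] z 99.8438803118472 slope -0.1542587728581794
scene pad 57 [ 84.15853294 105.16692598] z 101.2207570665538 slope 0.2213182403246071
```

View pics/latch.png

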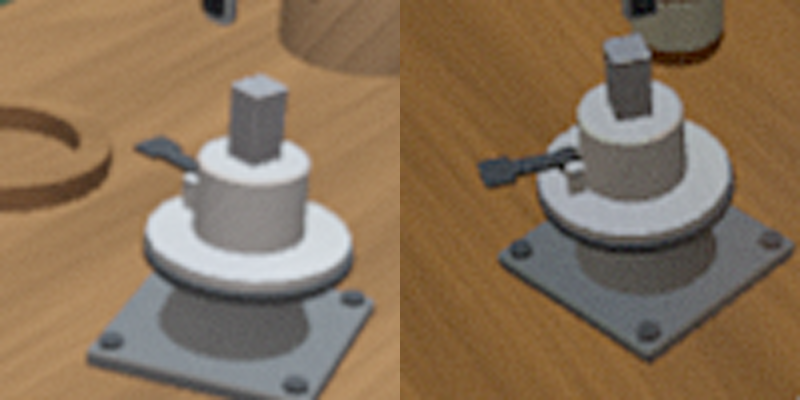

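The lever is level: its pad is at (160,150) left and (495,172) right, with z about 102.7 and a slope of 0.7° or less. The flange is flat on the plate and the hand is clear, so I'm handing in.

```bash
python3 -c "
from cell import env
print(env.hand_in())"
```

```text
the job is handed in; nothing more can be done
None
```

The carrier sits flat on the stand's ball with the latch lever level against its stop, the gripper is clear of everything, and the job is handed in at about 23 s; no verdict came back.

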